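# Tip steamer pegs into their bay of the turntable bin

## Task

Turn the round turntable bin until the bay that holds the sample peg (a short round dowel lying on its floor) stands squarely under the square chute, then press the tipping tray's side tab down so that both loose pegs roll off the tray, through the chute and into that bay. Let go of everything, with the pegs lying in that bay.

Things in the scene. Friction and masses are not known exactly. Their poses are not given: they have to be found in the camera images.
- carousel: Round wooden bin, 250 mm across, turning either way with light friction; it stays where left. Origin on its vertical axis at the bin's underside, 18 mm above the bench. Dividers along its own +x, +y, -x, -y make four quarter bays; dividers and wall are 57 mm high. On each divider, 100 mm from the axis, stands a round handle post 14 mm thick, top 93 mm above the origin, to pinch or push from above.
- peg_bay (a point): Middle of the floor of the bay with the sample peg, between the bin's +x and +y axes, 77 mm from its turning axis; it turns with the bin. The sample, a dark round dowel 18 x 34 mm lying down, is fixed by the outer wall; the other bays hold a square block, a lid knob, and a flat ring. It starts 0.6 to 1.85 rad clockwise (from above) of the chute.
- chute_mouth (a point): Centre of the lower opening of the fixed square wooden chute, 58 x 56 mm inside, 77 mm from the bin's axis, 40 mm above the bin's wall; its walls reach up 85 mm. The bay is right when peg_bay is straight below this point. The tipping tray stands behind the chute, away from the bin's axis. Handle the posts on the side of the bin away from the chute, for room.
- tab (a point): Centre of the top of the tray's press tab, a dark wooden pad 40 x 44 mm on a steel arm beside the chute, on the robot's side, sloping 25 degrees, about 190 mm above the bench. Pressed from above it goes straight down (within 6 mm), up to 55 mm, with about 2 to 4 N; 45 mm tips the tray well. Let go, the tray falls back by its own weight.
- peg0: Loose round wooden peg, 18 mm thick, 34 mm long, origin at its centre, x along it; it starts lying in the tipping tray.
- peg1: The second loose peg, the same.
There are look-alikes about, which are no part of the job. What is shaped like the peg0 but red or turquoise is not meant. Leave any orange look-alike of the peg1 alone.

How it is judged:
On the way, in this order (a step that is already met when the one before it is completed fails the run):
1. the bay with the sample peg is under the chute, within about 12 degrees, both pegs still on the tray (x of chute_mouth in the frame of carousel above 0.042 m and y of chute_mouth in the frame of carousel above 0.042 m and height (world z) of each of peg0, peg1 above 0.14 m), for 0.2 s.
2. the tray is tipped by its tab while the bay is still under the chute (x of chute_mouth in the frame of carousel above 0.042 m and y of chute_mouth in the frame of carousel above 0.042 m and height (world z) of tab below 0.184 m).
At the end, for the whole second after the job is handed in: Both loose pegs lie at rest in the bay with the sample peg (centres inside its quarter of the bin and below the top of its wall) (x of each of peg0, peg1 in the frame of carousel above 0.003 m and y of each of peg0, peg1 in the frame of carousel above 0.003 m and horizontal distance between each of peg0, peg1 and carousel below 0.122 m and z of each of peg0, peg1 in the frame of carousel below 0.055 m and linear speed of each of peg0, peg1 below 0.03 m/s); the robot touches nothing.
It also fails if it takes over 45 s, if anything falls off the work surface, if the arm or the gripper's body presses on something with over 40 N, if the wrist force passes 120 N, or if a joint passes its speed limit or range.

## Robot

A 6-joint arm with a two-finger parallel gripper is mounted at the origin on the work surface. World frame = base frame: x ahead of the robot, y to its left, z up, the work surface at z = 0. Lengths are in m, angles in rad, forces in N, time in s.
With the tool pointing down it reaches from about 0.325 to 0.9 m from the base axis. Payload 6.1 kg.
Tool frame: the origin (TCP) lies at the very end of the fingers, on their centre line; the grasp point (between the pads) lies 19 mm behind it; z points along the fingers, y is the line along which they close (so a half turn about z gives the same grasp; the last joint's range is limited). The gripper opens to 85 mm and grips with 20 to 120 N. Pads are 22 mm wide; open, the fingers measure 114 mm over their backs; the gripper's body (76 mm by 85 mm) begins 54 mm behind the grasp point. The pads swing forward as they close: fully open they stand 13 mm farther back than shut.
Start: joints at [-1.329, 0.22, 1.526, -0, 1.395, -0.126], TCP at [0.225, -0.583, 0.231] pointing down, gripper open.
Joint ranges: [-2.98, 2.98], [-0.91, 2.08], [0.09, 2.57], [-1.24, 4.39], [0.2, 2.65], [-2.68, 2.68]. Speed limits (rad/s): [2.57, 2.57, 3.01, 3.14, 3.14, 3.14].

## Interface

Orientations are given as [roll, pitch, yaw] about the fixed x, y, z axes, in that order (R = Rz(yaw) Ry(pitch) Rx(roll)).
In Python, from rig import manip, snapshot gives the robot as it stands. The module is installed in compiled form; this text tells all that it offers.
- The arm moves only by the tool carry_out, never from a script. Its argument "motion" is a list of rows, each an object of numbers: "ax", "ay", "az": the turn, a rotation vector about the tool's x, y, z in units of 5 degrees (1.0 is 5 degrees); "tx", "ty", "tz": the shift along the tool's x, y, z in m; "claw": the finger opening in m, from 0 to 0.0854. A call has 1 to 5 rows; each row is the pose to reach, as a shift and turn from the pose commanded when the call began, along the tool's axes at that moment; what a row does not reach only later rows make up. A row lasts 1/12 s, in which the tool goes at most 41.7 mm and 7.16 degrees, less where a joint would pass 70% of its speed; a pose out of reach is approached as far as the arm can. A call with a gripper value outside its range is refused whole. The fingers move at their own pace and stop on an object; the grip force is fixed at half the most. Time passes only in rows, so rows that repeat a pose let the fingers close. It gives the time, the measured TCP pose, the force, the opening and the grip force at its end, in the units of the state.
- manip.sense(): the state, without advancing time (a new reading comes with each control period).
- snapshot(name): name is "side" or "top"; returns a dict with "image" (420x560x3 uint8, blue, green, red), "vfov" (degrees; the focal length in pixels is half the picture's height over the tangent of half this angle, whatever the lens; pixels are square), "cx", "cy" (the principal point, pixels), "k1" (the pictures are not rectified: a ray, as slopes to the right and down, at radius r is drawn at 1 + k1 r^2 times it, then the intrinsics apply), "R" (3x3) and "t" (3): a world point X has camera coordinates R X + t. Camera axes: x right, y down, z forward; pixel columns grow to the right and rows downward; lengths in m; the calibration is good to about 2 mm. A picture is of the moment at which its call begins. There is no depth.
- manip.finish_job(): hands the job in; it is judged then, once.
The state is a dict: "clock": time; "qpos": joint angles; "qd": joint speeds; "effort": joint torques, N m; "tool_pos": TCP position; "orientation": TCP orientation; "wrist_force": force on the tool from outside, world axes, zero at the start; "moment": the same for the moment, N m; "finger_gap": finger opening in m; "finger_force": force on a finger pad.
Only numpy, scipy, OpenCV 4.12 (cv2) and the standard library are available. Lean on these libraries where they do the work, as an engineer would, in place of code of your own. Each camera call takes 0.05 s, during which the arm holds its last target. There are 200 camera calls.

## Working session

There is one attempt and no reset: what is moved stays moved. The work goes in short steps, Python scripts to look and compute and a tool call to move; the robot and the scene stay as the last step left them, time stands still between calls to the robot, and variables do not carry over. Pictures are saved under pics/ and viewed, at most 10 in all, crops included, and the job is handed in when it is done.

Besides the shell and the picture viewer there is one more tool, called as name(argument=value, ...) on one line, values as JSON. carry_out: Moves the arm, as the interface text tells. Its arguments: {"type":"object","properties":{"motion":{"type":"array","items":{"type":"object","properties":{"ax":{"type":"number"},"ay":{"type":"number"},"az":{"type":"number"},"tx":{"type":"number"},"ty":{"type":"number"},"tz":{"type":"number"},"claw":{"type":"number"}}}}},"required":["motion"]}

```bash
mkdir -p pics; cat > h.py <<'E'
import numpy as np, cv2
from rig import manip, snapshot
def snap(n,f=None):
    s=snapshot(n); s['R']=np.array(s['R']); s['t']=np.array(s['t'])
    if f: cv2.imwrite('pics/'+f,s['image'])
    return s
def K(s):
    h=s['image'].shape[0]; f=h/2/np.tan(np.radians(s['vfov'])/2); return f
def ray(s,u,v):
    f=K(s); d=np.array([(u-s['cx'])/f,(v-s['cy'])/f]); p=d.copy()
    for _ in range(30): p=d/(1+s['k1']*(p@p))
    return -s['R'].T@s['t'], s['R'].T@np.array([p[0],p[1],1])
def atz(s,u,v,z):
    o,d=ray(s,u,v); return o+d*(z-o[2])/d[2]
def proj(s,X):
    c=s['R']@np.array(X)+s['t']; p=c[:2]/c[2]; p=p*(1+s['k1']*(p@p)); f=K(s)
    return p*f+[s['cx'],s['cy']]
E
python3 - <<'E'
from h import *
for n in('top','side'):
    s=snap(n,n+'0.png'); print(n,-s['R'].T@s['t'],s['R'][2],s['vfov'])
m=manip.sense(); print(m)
E
```

```text
top [0.5701958  0.1050267  0.85945364] [ 0.03152109  0.02613957 -0.99916122] 44.303438921054195
side [0.46273888 0.65717514 0.47534759] [ 0.2370195  -0.82156382 -0.51851196] 51.38361430499988
{'clock': 0.1, 'qpos': array([-1.32911192e+00,  2.21199292e-01,  1.52749182e+00, -3.16535309e-05,
        1.39470228e+00, -1.26125989e-01]), 'qd': array([ 0.00197211, -0.00250746, -0.00181027, -0.00101295, -0.00143554,
       -0.00081287]), 'effort': array([ 1.02291971e-03, -4.98243248e+01, -3.90544903e+01, -2.40992431e-04,
        5.57369800e-03,  4.96376018e-06]), 'tool_pos': array([ 0.22457265, -0.58267337,  0.23027899]), 'orientation': array([-3.13980231e+00, -1.95610944e-04,  3.67815796e-01]), 'wrist_force': array([-0.1784658 ,  0.14606867,  0.99686388]), 'moment': array([ 0.01910237, -0.036694  , -0.02998436]), 'finger_force': 0.0, 'finger_gap': 0.08515166708105221}
```

View pics/top0.png

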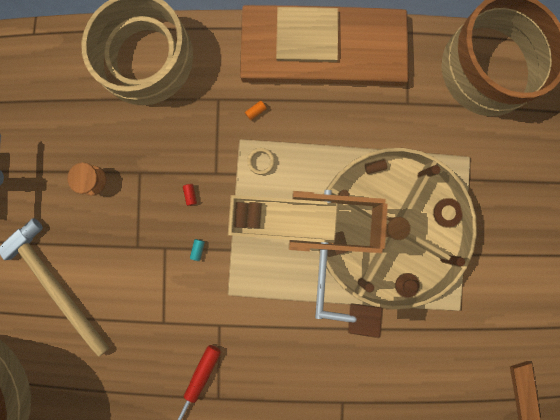

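View pics/side0.png

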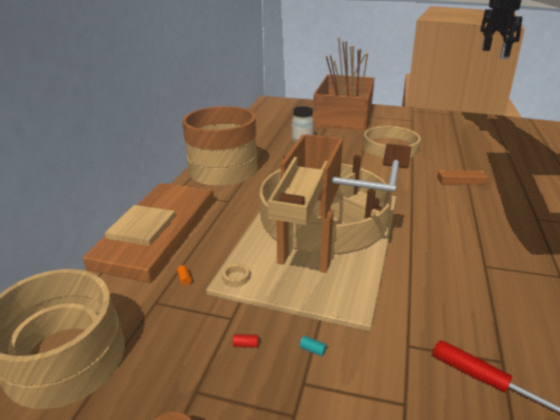

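```bash
python3 - <<'E'
from h import *
s=snap('top'); print(s['R'].round(3),s['t'])
i=s['image'][130:345,220:490]
cv2.imwrite('pics/c1.png',cv2.resize(i,None,fx=2.75,fy=2.75,interpolation=cv2.INTER_CUBIC))
E
```

```text
[[ 0.023 -0.999 -0.025]
 [-0.999 -0.023 -0.032]
 [ 0.032  0.026 -0.999]] [0.11339966 0.59973922 0.8380142 ]
```

View pics/c1.png

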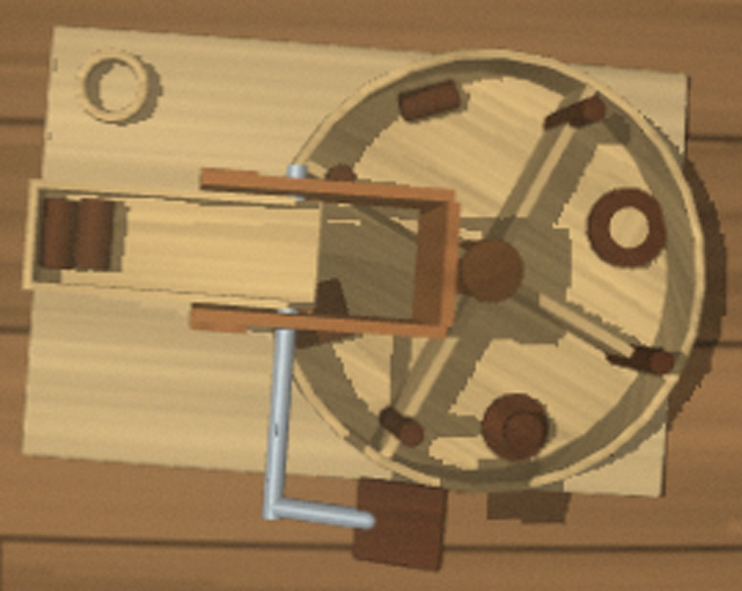

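```bash
python3 - <<'E'
from h import *
from scipy.optimize import least_squares
s=snap('top')
P=lambda a,b,z: atz(s,220+(a+.5)/2.75-.5,130+(b+.5)/2.75-.5,z)
posts=np.array([P(342,174,.111),P(594,107,.111),P(661,362,.111),P(410,432,.111)])
print(posts.round(4))
# model: post k at angle th - k*90deg (clockwise in view from above)
def f(p): 
    k=np.arange(4); a=p[2]-k*np.pi/2
    return (np.c_[p[0]+.1*np.cos(a),p[1]+.1*np.sin(a)]-posts[:,:2]).ravel()
r=least_squares(f,[posts[:,0].mean(),posts[:,1].mean(),1.]); print(r.x,f(r.x).round(4))
c=r.x[:2]
smp=P(430,101,.027)[:2]; print('sample',smp,np.arctan2(*(smp-c)[::-1]),np.hypot(*(smp-c)))
for q in [(205,172),(457,192),(195,325),(450,332)]: print('chute top',P(*q,.2)[:2])
for q in [(362,480),(447,488),(440,570),(355,555)]: print('tab',P(*q,.19)[:2])
print('rail arm', P(283,330,.2),P(270,515,.2),P(370,520,.2))
E
```

```text
[[ 0.6217  0.0233  0.111 ]
 [ 0.6611 -0.1123  0.111 ]
 [ 0.5252 -0.1514  0.111 ]
 [ 0.4861 -0.0159  0.111 ]]
[ 0.57353962 -0.06406675  1.06650555] [ 0.0001  0.0002  0.     -0.0001 -0.     -0.0002 -0.0002  0.0001]
sample [ 0.67200174 -0.03749691] 0.2635704299978279 0.10198404170891058
chute top [0.61506632 0.09683893]
chute top [ 0.60847258 -0.02118264]
chute top [0.54383589 0.09987941]
chute top [ 0.54310382 -0.0191084 ]
tab [0.47183119 0.01908883]
tab [ 0.46861809 -0.02157734]
tab [ 0.42922972 -0.01956039]
tab [0.43593997 0.02132787]
rail arm [0.54244898 0.05897051 0.2       ] [0.45605914 0.06283525 0.2       ] [0.45457201 0.01606465 0.2       ]
```

The top view shows the bin axis at about (0.574, -0.064) and the chute on its +y side. The sample dowel sits at crop (430,100), so the bin needs roughly 72° CCW. I'll cage the post at (0.525, -0.151) from above.

```bash
cat >> h.py <<'E'
from scipy.spatial.transform import Rotation as Ro
C=np.array([.5735,-.0641])
def rel(x,y,z,yawdeg,m=None):
    m=m or manip.sense(); R0=Ro.from_euler('xyz',m['orientation']); R1=Ro.from_euler('xyz',[np.pi,0,np.radians(yawdeg)])
    t=R0.inv().apply(np.array([x,y,z])-m['tool_pos']); a=np.degrees((R0.inv()*R1).as_rotvec())/5
    print('t',t.round(4),'a',a.round(2))
def arc(phi,r=.1,z=.088):
    p=np.radians(phi); rel(C[0]+r*np.cos(p),C[1]+r*np.sin(p),z,phi+180)
E
python3 -c "
from h import *
arc(-118.9,z=.20)"
```

```text
t [ 0.4355 -0.2943  0.031 ] a [-0.01 -0.01 -8.01]
```

carry_out(motion=[{"tx":0.4355,"ty":-0.2943,"tz":0.031,"az":-8.0,"claw":0.034},{"tx":0.4355,"ty":-0.2943,"tz":0.031,"az":-8.0,"claw":0.034},{"tx":0.4355,"ty":-0.2943,"tz":0.031,"az":-8.0,"claw":0.034},{"tx":0.4355,"ty":-0.2943,"tz":0.031,"az":-8.0,"claw":0.034},{"tx":0.4355,"ty":-0.2943,"tz":0.031,"az":-8.0,"claw":0.034}])

```text
invalid input
```

```bash
python3 -c "
from h import *
arc(-118.9,z=.20)"
```

```text
t [ 0.4355 -0.2943  0.031 ] a [-0.01 -0.01 -8.01]
```

carry_out(motion=[{"tx":0.034,"ty":-0.023,"tz":0.0,"ax":0,"ay":0,"az":-1.0,"claw":0.034},{"tx":0.068,"ty":-0.046,"tz":0.0,"ax":0,"ay":0,"az":-2.0,"claw":0.034},{"tx":0.102,"ty":-0.069,"tz":0.0,"ax":0,"ay":0,"az":-3.0,"claw":0.034},{"tx":0.136,"ty":-0.092,"tz":0.0,"ax":0,"ay":0,"az":-4.0,"claw":0.034},{"tx":0.17,"ty":-0.115,"tz":0.0,"ax":0,"ay":0,"az":-5.0,"claw":0.034}])

```text
clock: 0.62
tool_pos: [0.3425, -0.4131, 0.2311]
orientation: [-3.141, -0.0, 0.808]
wrist_force: [1.8, -0.4, 0.7]
finger_gap: 0.0338
finger_force: 0.0
```

```bash
python3 -c "
from h import *
arc(-118.9,z=.20)"
```

```text
t [ 0.3151 -0.0487  0.0311] a [-0.   -0.   -2.96]
```

carry_out(motion=[{"tx":0.04,"ty":-0.006,"tz":0.0,"ax":0,"ay":0,"az":-1.0,"claw":0.034},{"tx":0.08,"ty":-0.012,"tz":0.0,"ax":0,"ay":0,"az":-2.0,"claw":0.034},{"tx":0.12,"ty":-0.018,"tz":0.0,"ax":0,"ay":0,"az":-3.0,"claw":0.034},{"tx":0.16,"ty":-0.024,"tz":0.0,"ax":0,"ay":0,"az":-3.0,"claw":0.034},{"tx":0.2,"ty":-0.03,"tz":0.0,"ax":0,"ay":0,"az":-3.0,"claw":0.034}])

```text
clock: 1.03
tool_pos: [0.4599, -0.2481, 0.2314]
orientation: [3.141, 0.0, 1.066]
wrist_force: [0.9, -1.0, 0.6]
finger_gap: 0.0341
finger_force: 0.0
```

```bash
python3 -c "
from h import *
arc(-118.9,z=.15)"
```

```text
t [0.116  0.0105 0.0814] a [ 0.  0. -0.]
```

carry_out(motion=[{"tx":0.039,"ty":0.0035,"tz":0.0,"ax":0,"ay":0,"az":0,"claw":0.034},{"tx":0.078,"ty":0.007,"tz":0.01,"ax":0,"ay":0,"az":0,"claw":0.034},{"tx":0.116,"ty":0.0105,"tz":0.02,"ax":0,"ay":0,"az":0,"claw":0.034},{"tx":0.116,"ty":0.0105,"tz":0.06,"ax":0,"ay":0,"az":0,"claw":0.034},{"tx":0.116,"ty":0.0105,"tz":0.085,"ax":0,"ay":0,"az":0,"claw":0.034}])

```text
clock: 1.45
tool_pos: [0.5252, -0.1509, 0.1446]
orientation: [3.141, -0.0, 1.07]
wrist_force: [-1.7, -0.6, -1.3]
finger_gap: 0.0339
finger_force: 0.0
```

```bash
python3 -c "
from h import *
arc(-118.9,z=.088)"
```

```text
t [-0.0007  0.0003  0.0566] a [ 0.   -0.    0.05]
```

carry_out(motion=[{"tx":0,"ty":0,"tz":0.03,"ax":0,"ay":0,"az":0,"claw":0.034},{"tx":0,"ty":0,"tz":0.057,"ax":0,"ay":0,"az":0,"claw":0.034},{"tx":0,"ty":0,"tz":0.057,"ax":0,"ay":0,"az":0,"claw":0.018},{"tx":0,"ty":0,"tz":0.057,"ax":0,"ay":0,"az":0,"claw":0.018},{"tx":0,"ty":0,"tz":0.057,"ax":0,"ay":0,"az":0,"claw":0.018}])

```text
clock: 1.87
tool_pos: [0.5251, -0.1538, 0.0907]
orientation: [3.141, -0.0, 1.066]
wrist_force: [-1.2, 0.4, -0.2]
finger_gap: 0.0179
finger_force: 0.6
```

```bash
python3 -c "
from h import *
for k in range(1,6): arc(-118.9+5*k,z=.088)"
```

```text
t [0.0023 0.0078 0.0027] a [ 0.01 -0.   -1.01]
t [0.0035 0.0164 0.0027] a [ 0.01 -0.   -2.01]
t [0.0054 0.0249 0.0027] a [ 0.01  0.   -3.01]
t [0.008  0.0332 0.0027] a [ 0.01  0.   -4.01]
t [0.0113 0.0413 0.0027] a [ 0.01  0.   -5.01]
```

carry_out(motion=[{"tx":0.001,"ty":0.008,"tz":0,"ax":0,"ay":0,"az":-1,"claw":0.018},{"tx":0.0025,"ty":0.0165,"tz":0,"ax":0,"ay":0,"az":-2,"claw":0.018},{"tx":0.0045,"ty":0.025,"tz":0,"ax":0,"ay":0,"az":-3,"claw":0.018},{"tx":0.007,"ty":0.033,"tz":0,"ax":0,"ay":0,"az":-4,"claw":0.018},{"tx":0.0105,"ty":0.041,"tz":0,"ax":0,"ay":0,"az":-5,"claw":0.018}])

```text
clock: 2.28
tool_pos: [0.5671, -0.1652, 0.0923]
orientation: [3.138, 0.001, 1.506]
wrist_force: [-0.8, 0.7, -1.3]
finger_gap: 0.018
finger_force: 0.5
```

```bash
python3 -c "
from h import *
for k in range(1,6): arc(-118.9+25+5*k,z=.088)"
```

```text
t [0.0016 0.0082 0.0043] a [ 0.04  0.02 -0.96]
t [0.0027 0.0169 0.0043] a [ 0.04  0.02 -1.96]
t [0.0046 0.0254 0.0044] a [ 0.04  0.02 -2.96]
t [0.0072 0.0337 0.0044] a [ 0.04  0.02 -3.96]
t [0.0105 0.0418 0.0044] a [ 0.03  0.02 -4.96]
```

carry_out(motion=[{"tx":0.001,"ty":0.008,"tz":0.001,"ax":0,"ay":0,"az":-1,"claw":0.018},{"tx":0.0025,"ty":0.0168,"tz":0.002,"ax":0,"ay":0,"az":-2,"claw":0.018},{"tx":0.0046,"ty":0.0254,"tz":0.002,"ax":0,"ay":0,"az":-3,"claw":0.018},{"tx":0.007,"ty":0.0337,"tz":0.002,"ax":0,"ay":0,"az":-4,"claw":0.018},{"tx":0.0105,"ty":0.0418,"tz":0.002,"ax":0,"ay":0,"az":-5,"claw":0.018}])

```text
clock: 2.7
tool_pos: [0.6097, -0.1575, 0.0904]
orientation: [3.139, 0.003, 1.942]
wrist_force: [-0.4, -0.8, -0.6]
finger_gap: 0.0181
finger_force: 0.5
```

```bash
python3 -c "
from h import *
for a in (5,10,15,20,24): arc(-118.9+50+a,z=.09)"
```

```text
t [0.0006 0.0086 0.0004] a [ 0.03  0.04 -0.96]
t [0.0017 0.0173 0.0004] a [ 0.03  0.04 -1.96]
t [0.0035 0.0258 0.0005] a [ 0.03  0.04 -2.96]
t [0.0061 0.0341 0.0005] a [ 0.02  0.04 -3.96]
t [0.0087 0.0406 0.0005] a [ 0.02  0.04 -4.76]
```

carry_out(motion=[{"tx":0.0006,"ty":0.0086,"tz":0,"ax":0,"ay":0,"az":-1,"claw":0.018},{"tx":0.0017,"ty":0.0173,"tz":0,"ax":0,"ay":0,"az":-2,"claw":0.018},{"tx":0.0035,"ty":0.0258,"tz":0,"ax":0,"ay":0,"az":-3,"claw":0.018},{"tx":0.006,"ty":0.034,"tz":0,"ax":0,"ay":0,"az":-4,"claw":0.018},{"tx":0.008,"ty":0.039,"tz":0,"ax":0,"ay":0,"az":-4.6,"claw":0.018}])

```text
clock: 3.12
tool_pos: [0.6435, -0.1355, 0.0906]
orientation: [3.14, 0.004, 2.344]
wrist_force: [0.2, 0.4, -0.3]
finger_gap: 0.0182
finger_force: 0.2
```

carry_out(motion=[{"tx":0,"ty":0,"tz":0,"ax":0,"ay":0,"az":0,"claw":0.018},{"tx":0,"ty":0,"tz":0,"ax":0,"ay":0,"az":0,"claw":0.018},{"tx":0,"ty":0,"tz":0,"ax":0,"ay":0,"az":0,"claw":0.03},{"tx":0,"ty":0,"tz":0,"ax":0,"ay":0,"az":0,"claw":0.03},{"tx":0,"ty":0,"tz":0,"ax":0,"ay":0,"az":0,"claw":0.03}])

```text
clock: 3.53
tool_pos: [0.6413, -0.1354, 0.0878]
orientation: [3.141, 0.001, 2.339]
wrist_force: [0.5, -0.2, -0.0]
finger_gap: 0.03
finger_force: 0.0
```

carry_out(motion=[{"tx":0,"ty":0,"tz":-0.035,"ax":0,"ay":0,"az":0,"claw":0.03},{"tx":0,"ty":0,"tz":-0.07,"ax":0,"ay":0,"az":0,"claw":0.03},{"tx":0,"ty":0,"tz":-0.105,"ax":0,"ay":0,"az":0,"claw":0.02},{"tx":0,"ty":0,"tz":-0.14,"ax":0,"ay":0,"az":0,"claw":0.01},{"tx":-0.04,"ty":0,"tz":-0.15,"ax":0,"ay":0,"az":0,"claw":0}])

```text
clock: 3.95
tool_pos: [0.6691, -0.1603, 0.2455]
orientation: [3.137, 0.005, 2.343]
wrist_force: [2.6, 0.0, 1.4]
finger_gap: 0.0003
finger_force: 0.0
```

```bash
python3 - <<'E'
from h import *
s=snap('top'); print(manip.sense()['tool_pos'])
i=s['image'][130:345,220:490]
cv2.imwrite('pics/c2.png',cv2.resize(i,None,fx=2.75,fy=2.75,interpolation=cv2.INTER_CUBIC))
E
```

```text
[ 0.67469771 -0.1689664   0.24428716]
```

View pics/c2.png

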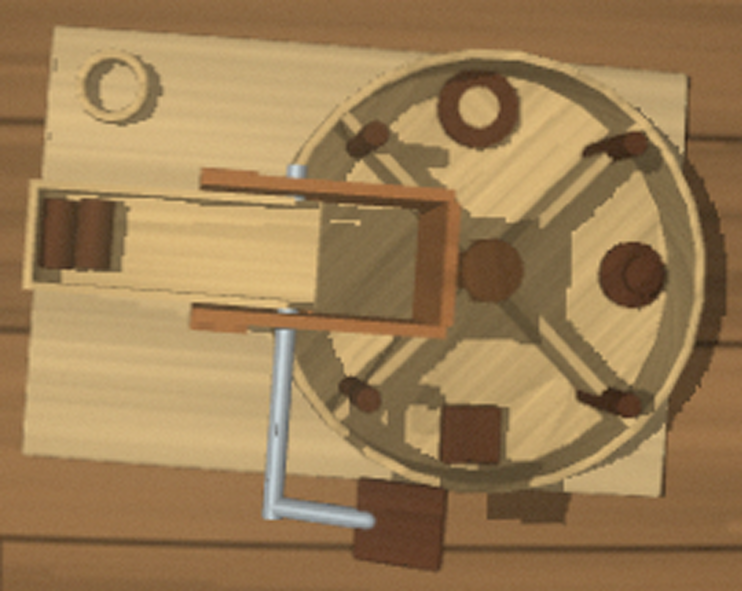

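```bash
python3 - <<'E'
from h import *
from scipy.optimize import least_squares
s=snap('top')
P=lambda a,b,z: atz(s,220+(a+.5)/2.75-.5,130+(b+.5)/2.75-.5,z)
posts=np.array([P(*q,.111) for q in [(377,134),(635,146),(627,403),(368,398)]])
a=[np.degrees(np.arctan2(*(p[:2]-C)[::-1])) for p in posts]; print(a,[np.hypot(*(p[:2]-C)) for p in posts])
print('bay', a[0]+45)
rel(.451,-.002,.235,90)
E
```

```text
[np.float64(44.66529825085578), np.float64(-46.56442135655968), np.float64(-135.60592948020405), np.float64(134.47011415832785)] [np.float64(0.09828526393194738), np.float64(0.09778569133341947), np.float64(0.0985786375069259), np.float64(0.09956449838749049)]
bay 89.66529825085578
t [ 0.273  -0.0447  0.0039] a [0.06 0.08 8.79]
```

The bay now sits at about 89° and the chute at about 88°, so it is aligned. Both pegs are still on the tray at crop (60–95, 235). Next is the tab.

carry_out(motion=[{"tx":0.04,"ty":-0.0065,"tz":0,"ax":0,"ay":0,"az":1,"claw":0},{"tx":0.08,"ty":-0.013,"tz":0,"ax":0,"ay":0,"az":2,"claw":0},{"tx":0.12,"ty":-0.0195,"tz":0,"ax":0,"ay":0,"az":3,"claw":0},{"tx":0.16,"ty":-0.026,"tz":0,"ax":0,"ay":0,"az":4,"claw":0},{"tx":0.2,"ty":-0.033,"tz":0,"ax":0,"ay":0,"az":5,"claw":0}])

```text
clock: 4.47
tool_pos: [0.5042, -0.0421, 0.2363]
orientation: [-3.141, -0.001, 1.898]
wrist_force: [-1.4, -0.0, 0.5]
finger_gap: -0.0002
finger_force: 0.0
```

```bash
python3 -c "
from h import *
rel(.451,-.002,.22,90)"
```

```text
t [ 0.0551 -0.0375  0.0164] a [-0.01 -0.01  3.75]
```

carry_out(motion=[{"tx":0.027,"ty":-0.019,"tz":0,"ax":0,"ay":0,"az":1.3,"claw":0},{"tx":0.055,"ty":-0.0375,"tz":0,"ax":0,"ay":0,"az":2.6,"claw":0},{"tx":0.055,"ty":-0.0375,"tz":0.01,"ax":0,"ay":0,"az":3.75,"claw":0},{"tx":0.055,"ty":-0.0375,"tz":0.02,"ax":0,"ay":0,"az":3.75,"claw":0},{"tx":0.055,"ty":-0.0375,"tz":0.025,"ax":0,"ay":0,"az":3.75,"claw":0}])

```text
clock: 4.88
tool_pos: [0.4523, -0.0032, 0.211]
orientation: [-3.141, 0.0, 1.579]
wrist_force: [0.8, 0.1, -0.7]
finger_gap: -0.0002
finger_force: 0.0
```

```bash
python3 - <<'E'
from h import *
rel(.451,-.002,.20,90)
s=snap('side'); i=s['image'][100:290,200:460]
cv2.imwrite('pics/c3.png',cv2.resize(i,None,fx=3,fy=3,interpolation=cv2.INTER_CUBIC))
E
```

```text
t [ 0.0012 -0.0012  0.011 ] a [-0.01  0.    0.1 ]
```

View pics/c3.png

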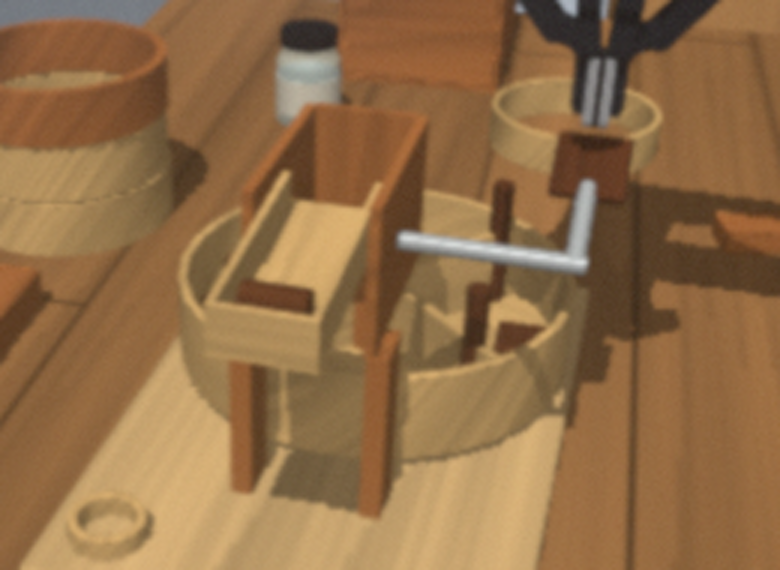

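The side view shows the closed fingers just above the tab at crop (597,125), with both pegs in the tray. I'll press now.

carry_out(motion=[{"tx":0,"ty":0,"tz":0.01,"ax":0,"ay":0,"az":0,"claw":0},{"tx":0,"ty":0,"tz":0.02,"ax":0,"ay":0,"az":0,"claw":0},{"tx":0,"ty":0,"tz":0.028,"ax":0,"ay":0,"az":0,"claw":0},{"tx":0,"ty":0,"tz":0.036,"ax":0,"ay":0,"az":0,"claw":0},{"tx":0,"ty":0,"tz":0.044,"ax":0,"ay":0,"az":0,"claw":0}])

```text
clock: 5.35
tool_pos: [0.453, -0.0037, 0.1673]
orientation: [-3.141, 0.0, 1.576]
wrist_force: [1.3, -0.8, 1.6]
finger_gap: -0.0001
finger_force: 0.8
```

carry_out(motion=[{"tx":0,"ty":0,"tz":0.007,"ax":0,"ay":0,"az":0,"claw":0},{"tx":0,"ty":0,"tz":0.014,"ax":0,"ay":0,"az":0,"claw":0},{"tx":0,"ty":0,"tz":0.019,"ax":0,"ay":0,"az":0,"claw":0},{"tx":0,"ty":0,"tz":0.019,"ax":0,"ay":0,"az":0,"claw":0},{"tx":0,"ty":0,"tz":0.019,"ax":0,"ay":0,"az":0,"claw":0}])

```text
clock: 5.77
tool_pos: [0.4525, -0.0032, 0.1489]
orientation: [-3.14, -0.0, 1.577]
wrist_force: [0.4, -0.3, 1.5]
finger_gap: -0.0003
finger_force: 0.5
```

carry_out(motion=[{"tx":0,"ty":0,"tz":0,"ax":0,"ay":0,"az":0,"claw":0},{"tx":0,"ty":0,"tz":0,"ax":0,"ay":0,"az":0,"claw":0},{"tx":0,"ty":0,"tz":0,"ax":0,"ay":0,"az":0,"claw":0},{"tx":0,"ty":0,"tz":0,"ax":0,"ay":0,"az":0,"claw":0},{"tx":0,"ty":0,"tz":0,"ax":0,"ay":0,"az":0,"claw":0}])

```text
clock: 6.18
tool_pos: [0.4531, -0.0033, 0.1495]
orientation: [3.141, 0.0, 1.576]
wrist_force: [-0.7, 0.5, 1.0]
finger_gap: 0.0001
finger_force: 0.5
```

```bash
python3 - <<'E'
from h import *
a=snap('side')['image'][100:290,200:460]; b=snap('top')['image'][130:345,220:490]
a=cv2.resize(a,(390,285),interpolation=cv2.INTER_CUBIC);b=cv2.resize(b,(400,318),interpolation=cv2.INTER_CUBIC)
a=cv2.copyMakeBorder(a,0,33,0,0,0); cv2.imwrite('pics/c4.png',np.hstack([a,b]))
E
```

```text
(no output)
```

View pics/c4.png

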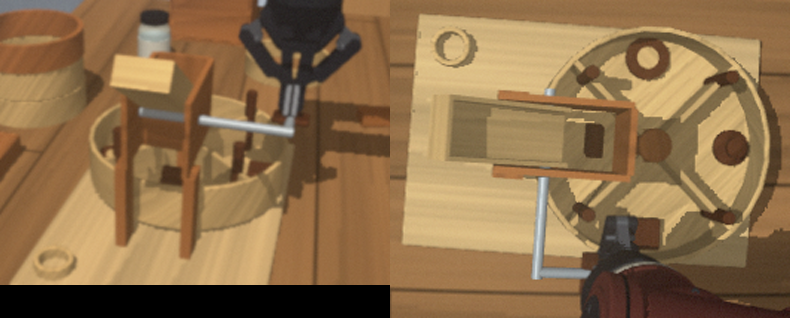

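The tray is tipped and empty. The top view shows a peg under the chute at (595,140). I'll hold the tray a little longer, then release it and check.

carry_out(motion=[{"tx":0,"ty":0,"tz":0,"ax":0,"ay":0,"az":0,"claw":0},{"tx":0,"ty":0,"tz":0,"ax":0,"ay":0,"az":0,"claw":0},{"tx":0,"ty":0,"tz":0,"ax":0,"ay":0,"az":0,"claw":0},{"tx":0,"ty":0,"tz":-0.008,"ax":0,"ay":0,"az":0,"claw":0},{"tx":0,"ty":0,"tz":-0.016,"ax":0,"ay":0,"az":0,"claw":0}])

```text
clock: 6.7
tool_pos: [0.4524, -0.0032, 0.1655]
orientation: [-3.14, -0.0, 1.576]
wrist_force: [0.2, 1.1, 0.8]
finger_gap: -0.0004
finger_force: 0.5
```

carry_out(motion=[{"tx":0,"ty":0,"tz":-0.01,"ax":0,"ay":0,"az":0,"claw":0},{"tx":0,"ty":0,"tz":-0.02,"ax":0,"ay":0,"az":0,"claw":0},{"tx":0,"ty":0,"tz":-0.03,"ax":0,"ay":0,"az":0,"claw":0},{"tx":0,"ty":0,"tz":-0.05,"ax":0,"ay":0,"az":0,"claw":0},{"tx":0,"ty":0,"tz":-0.08,"ax":0,"ay":0,"az":0,"claw":0}])

```text
clock: 7.12
tool_pos: [0.4514, -0.0031, 0.2446]
orientation: [-3.137, -0.001, 1.576]
wrist_force: [0.1, -0.2, -0.2]
finger_gap: 0.0001
finger_force: 0.0
```

carry_out(motion=[{"tx":-0.04,"ty":0,"tz":0,"ax":0,"ay":0,"az":0,"claw":0},{"tx":-0.08,"ty":0,"tz":0,"ax":0,"ay":0,"az":0,"claw":0},{"tx":-0.12,"ty":0,"tz":0,"ax":0,"ay":0,"az":0,"claw":0},{"tx":-0.16,"ty":0,"tz":0,"ax":0,"ay":0,"az":0,"claw":0},{"tx":-0.16,"ty":0,"tz":0,"ax":0,"ay":0,"az":0,"claw":0}])

```text
clock: 7.53
tool_pos: [0.4536, -0.1696, 0.2466]
orientation: [3.141, 0.004, 1.571]
wrist_force: [0.7, 0.7, 0.3]
finger_gap: 0.0004
finger_force: 0.0
```

```bash
python3 - <<'E'
from h import *
a=snap('side')['image'][130:250,230:360]; b=snap('top')['image'][140:310,220:485]
a=cv2.resize(a,(390,360),interpolation=cv2.INTER_CUBIC);b=cv2.resize(b,(410,263),interpolation=cv2.INTER_CUBIC)
b=cv2.copyMakeBorder(b,0,97,0,0,0); cv2.imwrite('pics/c5.png',np.hstack([a,b]))
E
```

```text
(no output)
```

View pics/c5.png

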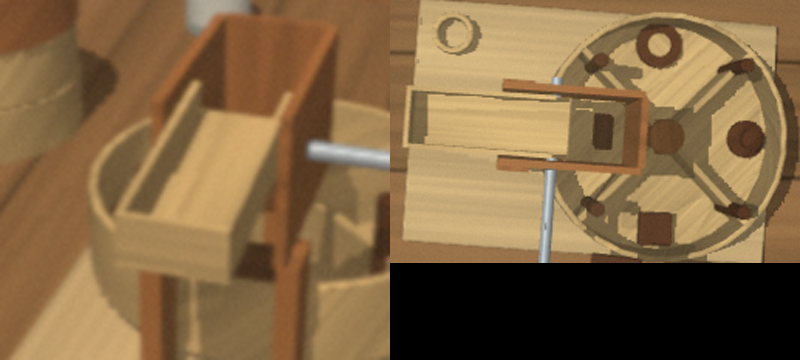

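```bash
python3 - <<'E'
from h import *
s=snap('side'); t=snap('top')
print('side seen',atz(s,315,217,.027),atz(s,315,217,.045))
u,v=220+(602-390)*265/410,140+132*170/263
print('top seen',u,v,atz(t,u,v,.03), proj(s,atz(t,u,v,.03)))
print('sample proj top',proj(t,[.575,.038,.027]),'side',proj(s,[.575,.038,.027]))
a=s['image'][180:240,260:350]; b=t['image'][180:260,290:400]
a=cv2.resize(a,(390,260),interpolation=cv2.INTER_CUBIC);b=cv2.resize(b,(400,291),interpolation=cv2.INTER_CUBIC)
a=cv2.convertScaleAbs(cv2.copyMakeBorder(a,0,31,0,0,0),alpha=1.8);b=cv2.convertScaleAbs(b,alpha=1.8); cv2.imwrite('pics/c6.png',np.hstack([a,b]))
E
```

```text
side seen [ 0.58348755 -0.03438279  0.027     ] [ 0.5786398  -0.00661852  0.045     ]
top seen 357.0243902439024 225.3231939163498 [ 0.57563462 -0.00755521  0.03      ] [316.43414138 223.80284846]
sample proj top [328.64185753 225.10132976] side [311.80163086 239.1293133 ]
```

View pics/c6.png

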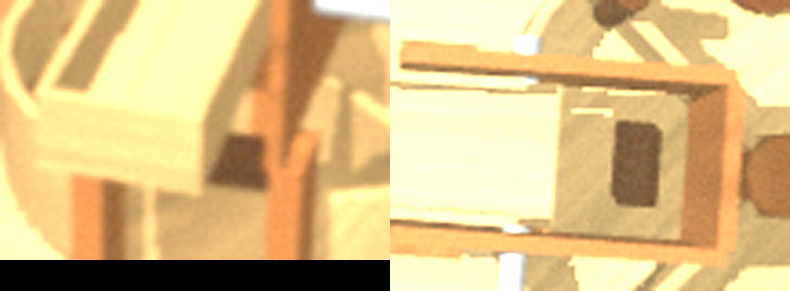

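The tray is empty and one peg is visible at bay radius 56 mm, but the second is hidden under the tray and chute. I'll turn the bin partway back, which is still allowed at the end, so I can see the whole bay.

```bash
python3 -c "
from h import *
arc(-46,z=.15)"
```

```text
t [0.0256 0.1893 0.0957] a [ 0.   -0.   -8.74]
```

carry_out(motion=[{"tx":0.005,"ty":0.04,"tz":0,"ax":0,"ay":0,"az":-1.4,"claw":0.034},{"tx":0.01,"ty":0.08,"tz":0,"ax":0,"ay":0,"az":-2.8,"claw":0.034},{"tx":0.015,"ty":0.12,"tz":0,"ax":0,"ay":0,"az":-4.2,"claw":0.034},{"tx":0.02,"ty":0.16,"tz":0,"ax":0,"ay":0,"az":-5.6,"claw":0.034},{"tx":0.0256,"ty":0.189,"tz":0.02,"ax":0,"ay":0,"az":-7.0,"claw":0.034}])

```text
clock: 8.15
tool_pos: [0.6479, -0.1345, 0.2301]
orientation: [3.136, 0.007, 2.196]
wrist_force: [1.0, -0.9, 1.5]
finger_gap: 0.0341
finger_force: 0.0
```

```bash
python3 -c "
from h import *
arc(-46,z=.088)"
```

```text
t [ 0.0026 -0.0057  0.1421] a [ 0.06  0.08 -1.63]
```

carry_out(motion=[{"tx":0,"ty":0,"tz":0.02,"ax":0,"ay":0,"az":-1.0,"claw":0.034},{"tx":0,"ty":0,"tz":0.04,"ax":0,"ay":0,"az":-1.6,"claw":0.034},{"tx":0,"ty":0,"tz":0.06,"ax":0,"ay":0,"az":-1.6,"claw":0.034},{"tx":0,"ty":0,"tz":0.08,"ax":0,"ay":0,"az":-1.6,"claw":0.034},{"tx":0,"ty":0,"tz":0.08,"ax":0,"ay":0,"az":-1.6,"claw":0.034}])

```text
clock: 8.57
tool_pos: [0.6399, -0.1332, 0.1401]
orientation: [-3.138, -0.008, 2.33]
wrist_force: [-1.0, 1.1, -1.2]
finger_gap: 0.034
finger_force: 0.0
```

```bash
python3 -c "
from h import *
arc(-46,z=.088)"
```

```text
t [-0.0046  0.0005  0.0521] a [-0.04 -0.09 -0.1 ]
```

carry_out(motion=[{"tx":-0.003,"ty":0,"tz":0.025,"ax":0,"ay":0,"az":0,"claw":0.034},{"tx":-0.003,"ty":0,"tz":0.05,"ax":0,"ay":0,"az":0,"claw":0.034},{"tx":-0.003,"ty":0,"tz":0.05,"ax":0,"ay":0,"az":0,"claw":0.018},{"tx":-0.003,"ty":0,"tz":0.05,"ax":0,"ay":0,"az":0,"claw":0.018},{"tx":-0.003,"ty":0,"tz":0.05,"ax":0,"ay":0,"az":0,"claw":0.018}])

```text
clock: 8.98
tool_pos: [0.6457, -0.1383, 0.0974]
orientation: [3.141, 0.002, 2.328]
wrist_force: [0.2, -0.7, 0.6]
finger_gap: 0.0181
finger_force: 0.0
```

```bash
python3 -c "
from h import *
for k in range(1,6): arc(-45.8-5*k,z=.088)"
```

```text
t [ 0.0038 -0.0089  0.0094] a [0.01 0.02 0.84]
t [ 0.0048 -0.0175  0.0094] a [0.01 0.02 1.84]
t [ 0.0066 -0.0261  0.0094] a [0.01 0.02 2.84]
t [ 0.0091 -0.0344  0.0094] a [0.01 0.02 3.84]
t [ 0.0123 -0.0425  0.0093] a [0.02 0.02 4.84]
```

carry_out(motion=[{"tx":0.002,"ty":-0.0085,"tz":0.003,"ax":0,"ay":0,"az":0.9,"claw":0.018},{"tx":0.0035,"ty":-0.0175,"tz":0.005,"ax":0,"ay":0,"az":1.9,"claw":0.018},{"tx":0.0055,"ty":-0.026,"tz":0.005,"ax":0,"ay":0,"az":2.9,"claw":0.018},{"tx":0.008,"ty":-0.0345,"tz":0.005,"ax":0,"ay":0,"az":3.9,"claw":0.018},{"tx":0.0115,"ty":-0.0425,"tz":0.005,"ax":0,"ay":0,"az":4.9,"claw":0.018}])

```text
clock: 9.4
tool_pos: [0.6076, -0.1602, 0.0935]
orientation: [3.138, 0.003, 1.895]
wrist_force: [2.2, -0.7, -0.5]
finger_gap: 0.0185
finger_force: 0.6
```

```bash
python3 -c "
from h import *
for k in range(1,6): arc(-70.8-5*k,z=.088)"
```

```text
t [ 0.0023 -0.0094  0.0055] a [0.05 0.03 0.88]
t [ 0.0033 -0.018   0.0055] a [0.05 0.03 1.88]
t [ 0.0051 -0.0266  0.0054] a [0.05 0.03 2.88]
t [ 0.0077 -0.0349  0.0054] a [0.05 0.03 3.88]
t [ 0.0109 -0.043   0.0053] a [0.05 0.03 4.88]
```

carry_out(motion=[{"tx":0.001,"ty":-0.009,"tz":0,"ax":0,"ay":0,"az":0.9,"claw":0.018},{"tx":0.0025,"ty":-0.018,"tz":0,"ax":0,"ay":0,"az":1.9,"claw":0.018},{"tx":0.0045,"ty":-0.0265,"tz":0,"ax":0,"ay":0,"az":2.9,"claw":0.018},{"tx":0.007,"ty":-0.035,"tz":0,"ax":0,"ay":0,"az":3.9,"claw":0.018},{"tx":0.0105,"ty":-0.043,"tz":0,"ax":0,"ay":0,"az":4.9,"claw":0.018}])

```text
clock: 9.82
tool_pos: [0.5636, -0.1644, 0.0937]
orientation: [3.136, 0.002, 1.467]
wrist_force: [1.2, -0.2, 0.7]
finger_gap: 0.0178
finger_force: 0.6
```

carry_out(motion=[{"tx":0,"ty":0,"tz":0,"ax":0,"ay":0,"az":0,"claw":0.018},{"tx":0,"ty":0,"tz":0,"ax":0,"ay":0,"az":0,"claw":0.03},{"tx":0,"ty":0,"tz":0,"ax":0,"ay":0,"az":0,"claw":0.03},{"tx":0,"ty":0,"tz":-0.035,"ax":0,"ay":0,"az":0,"claw":0.03},{"tx":0,"ty":0,"tz":-0.07,"ax":0,"ay":0,"az":0,"claw":0.03}])

```text
clock: 10.23
tool_pos: [0.5603, -0.1626, 0.1589]
orientation: [-3.136, -0.002, 1.474]
wrist_force: [1.3, -0.5, 1.7]
finger_gap: 0.0299
finger_force: 0.0
```

carry_out(motion=[{"tx":-0.01,"ty":0,"tz":-0.035,"ax":0,"ay":0,"az":0,"claw":0.03},{"tx":-0.05,"ty":0,"tz":-0.04,"ax":0,"ay":0,"az":0,"claw":0.03},{"tx":-0.09,"ty":0,"tz":-0.04,"ax":0,"ay":0,"az":0,"claw":0.03},{"tx":-0.12,"ty":0,"tz":-0.04,"ax":0,"ay":0,"az":0,"claw":0.03},{"tx":-0.12,"ty":0,"tz":-0.04,"ax":0,"ay":0,"az":0,"claw":0.03}])

```text
clock: 10.65
tool_pos: [0.5498, -0.2886, 0.2015]
orientation: [3.14, 0.003, 1.47]
wrist_force: [-0.7, 0.7, -0.1]
finger_gap: 0.0301
finger_force: 0.0
```

```bash
python3 - <<'E'
from h import *
s=snap('top')
i=s['image'][130:345,220:490]
cv2.imwrite('pics/c7.png',cv2.resize(i,None,fx=2.75,fy=2.75,interpolation=cv2.INTER_CUBIC))
E
```

```text
(no output)
```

View pics/c7.png

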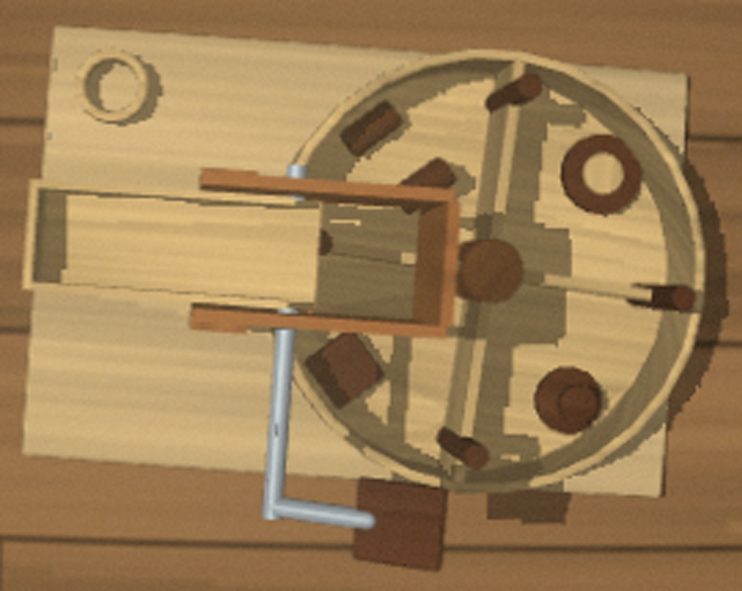

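That is the sample at (372,128) and one peg at (430,185). The second could be hidden at about (310,200) by the tray and chute wall, so I'll turn the bin another 30° or so.

```bash
python3 -c "
from h import *
s=snap('top')
p=atz(s,220+463.5/2.75-.5,130+454/2.75-.5,.111)
arc(-94.5,z=.15);arc(-95.5,z=.15)
# post angle from picture posts (525,88),(679,297),(474,454)
for q in [(528,86),(683,297),(476,454)]:
  p=atz(s,220+(q[0]+.5)/2.75-.5,130+(q[1]+.5)/2.75-.5,.111)[:2]-C; print(np.degrees(np.arctan2(p[1],p[0])),np.hypot(*p))"
```

```text
t [0.1212 0.0035 0.0506] a [ 0.   -0.   -0.24]
t [0.1212 0.0017 0.0506] a [ 0.   -0.   -0.04]
-6.9544461098143815 0.09850148740642888
-97.62981593716677 0.09971716895877102
172.72817790971683 0.09934315118790797
```

carry_out(motion=[{"tx":0.04,"ty":0,"tz":0.01,"ax":0,"ay":0,"az":0.1,"claw":0.034},{"tx":0.08,"ty":-0.001,"tz":0.02,"ax":0,"ay":0,"az":0.3,"claw":0.034},{"tx":0.12,"ty":-0.002,"tz":0.04,"ax":0,"ay":0,"az":0.3,"claw":0.034},{"tx":0.12,"ty":-0.002,"tz":0.04,"ax":0,"ay":0,"az":0.3,"claw":0.034},{"tx":0.12,"ty":-0.002,"tz":0.075,"ax":0,"ay":0,"az":0.3,"claw":0.034}])

```text
clock: 11.17
tool_pos: [0.5642, -0.1609, 0.1308]
orientation: [3.132, 0.002, 1.452]
wrist_force: [2.0, -1.5, 1.6]
finger_gap: 0.0339
finger_force: 0.0
```

```bash
python3 -c "
from h import *
arc(-97.4,z=.09)"
```

```text
t [-0.0027 -0.0037  0.0407] a [0.11 0.02 0.12]
```

carry_out(motion=[{"tx":-0.001,"ty":-0.003,"tz":0.01,"ax":0,"ay":0,"az":0,"claw":0.034},{"tx":-0.001,"ty":-0.003,"tz":0.037,"ax":0,"ay":0,"az":0,"claw":0.034},{"tx":-0.001,"ty":-0.003,"tz":0.037,"ax":0,"ay":0,"az":0,"claw":0.018},{"tx":-0.001,"ty":-0.003,"tz":0.037,"ax":0,"ay":0,"az":0,"claw":0.018},{"tx":-0.001,"ty":-0.003,"tz":0.037,"ax":0,"ay":0,"az":0,"claw":0.018}])

```text
clock: 11.58
tool_pos: [0.5568, -0.1641, 0.0892]
orientation: [-3.141, -0.0, 1.446]
wrist_force: [-1.4, 0.3, 0.0]
finger_gap: 0.0182
finger_force: 0.5
```

```bash
python3 -c "
from h import *
for k in range(1,6): arc(-97.4-6*k,z=.09)"
```

```text
t [ 0.0018 -0.0068 -0.0008] a [-0.   -0.    1.25]
t [ 0.0035 -0.0171 -0.0008] a [-0.   -0.    2.45]
t [ 0.0063 -0.0272 -0.0007] a [-0.   -0.    3.65]
t [ 0.0101 -0.037  -0.0007] a [-0.   -0.    4.85]
t [ 0.0149 -0.0463 -0.0007] a [-0.   -0.    6.05]
```

carry_out(motion=[{"tx":0.001,"ty":-0.008,"tz":0,"ax":0,"ay":0,"az":1.25,"claw":0.018},{"tx":0.003,"ty":-0.0175,"tz":0,"ax":0,"ay":0,"az":2.4,"claw":0.018},{"tx":0.006,"ty":-0.027,"tz":0,"ax":0,"ay":0,"az":3.6,"claw":0.018},{"tx":0.01,"ty":-0.037,"tz":0,"ax":0,"ay":0,"az":4.8,"claw":0.018},{"tx":0.0145,"ty":-0.046,"tz":0,"ax":0,"ay":0,"az":6,"claw":0.018}])

```text
clock: 12.0
tool_pos: [0.5141, -0.1449, 0.0909]
orientation: [3.137, -0.001, 0.916]
wrist_force: [0.1, -0.5, -0.1]
finger_gap: 0.018
finger_force: 0.5
```

carry_out(motion=[{"tx":0,"ty":0,"tz":0,"ax":0,"ay":0,"az":0,"claw":0.018},{"tx":0,"ty":0,"tz":0,"ax":0,"ay":0,"az":0,"claw":0.03},{"tx":0,"ty":0,"tz":0,"ax":0,"ay":0,"az":0,"claw":0.03},{"tx":0,"ty":0,"tz":-0.035,"ax":0,"ay":0,"az":0,"claw":0.03},{"tx":0,"ty":0,"tz":-0.07,"ax":0,"ay":0,"az":0,"claw":0.03}])

```text
clock: 12.42
tool_pos: [0.5115, -0.1433, 0.1571]
orientation: [-3.136, 0.001, 0.924]
wrist_force: [0.7, -0.5, -0.3]
finger_gap: 0.0301
finger_force: 0.0
```

carry_out(motion=[{"tx":-0.01,"ty":0,"tz":-0.035,"ax":0,"ay":0,"az":0,"claw":0.03},{"tx":-0.05,"ty":0,"tz":-0.04,"ax":0,"ay":0,"az":0,"claw":0.03},{"tx":-0.09,"ty":0,"tz":-0.04,"ax":0,"ay":0,"az":0,"claw":0.03},{"tx":-0.12,"ty":0,"tz":-0.04,"ax":0,"ay":0,"az":0,"claw":0.03},{"tx":-0.12,"ty":0,"tz":-0.04,"ax":0,"ay":0,"az":0,"claw":0.03}])

```text
clock: 12.83
tool_pos: [0.4385, -0.2438, 0.1995]
orientation: [3.14, 0.002, 0.92]
wrist_force: [0.3, 0.0, 0.7]
finger_gap: 0.03
finger_force: 0.0
```

```bash
python3 - <<'E'
from h import *
s=snap('top')
i=s['image'][130:345,220:490]
cv2.imwrite('pics/c8.png',cv2.resize(i,None,fx=2.75,fy=2.75,interpolation=cv2.INTER_CUBIC))
E
```

```text
(no output)
```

View pics/c8.png

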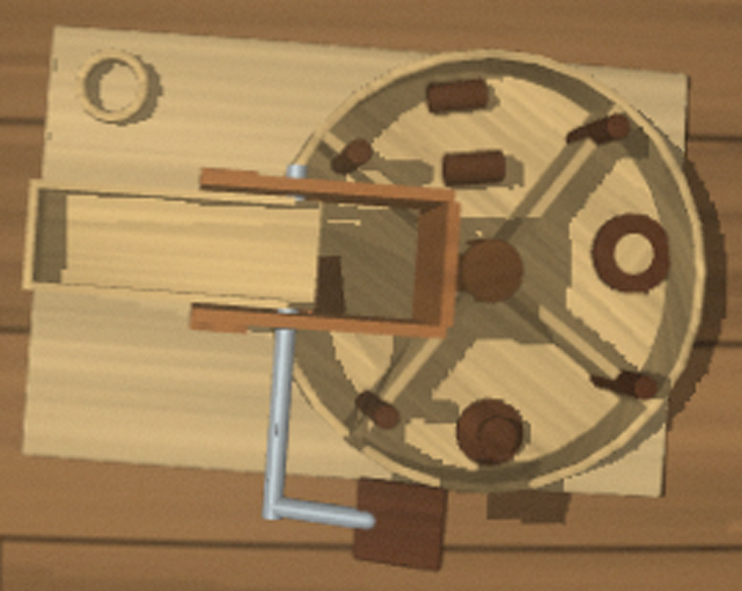

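```bash
cat > b.py <<'E'
from h import *
s=snap('top')
def blobs(img,tag):
    h=cv2.cvtColor(img,cv2.COLOR_BGR2HSV); m=((img[...,2]<105)&(img[...,1]<62)&(img[...,0]<50)).astype(np.uint8)
    n,l,st,c=cv2.connectedComponentsWithStats(m)
    for k in range(1,n):
        x,y=c[k]
        if st[k,4]>40 and 220<x<490 and 100<y<345:
            p=atz(s,x,y,.027)[:2]-C
            pts=np.argwhere(l==k)[:,::-1].astype(np.float32); r=cv2.minAreaRect(pts)
            print(tag,c[k].round(1),'area',st[k,4],'rect',np.round(r[1],1),'r %.4f phi %.1f'%(np.hypot(*p),np.degrees(np.arctan2(p[1],p[0]))))
blobs(cv2.imread('pics/top0.png'),'old'); blobs(s['image'],'new')
E
python3 b.py
```

```text
old [372.6 163.2] area 44 rect [ 4.1 20.6] r 0.1086 phi 17.3
old [429.6 171. ] area 127 rect [ 8.2 22.1] r 0.1124 phi -33.7
old [376.4 169.8] area 42 rect [ 3.3 20.6] r 0.0965 phi 15.6
old [447.9 212.3] area 347 rect [26. 27.] r 0.0976 phi -74.2
old [479.  227.2] area 273 rect [49.2  9.3] r 0.1477 phi -88.8
old [235.4 215.2] area 41 rect [ 2.2 24.1] r 0.2536 phi 86.8
old [245.8 215.3] area 76 rect [ 4.6 23.4] r 0.2367 phi 86.5
old [340.3 238.3] area 99 rect [11.2 11.7] r 0.0850 phi 103.1
old [454.7 260.6] area 145 rect [23.3  8.6] r 0.1189 phi -116.1
old [408.3 285.7] area 327 rect [22. 22.] r 0.0988 phi -162.2
old [363.9 283.2] area 79 rect [16.6  7.4] r 0.1007 phi 154.9
old [372.7 318. ] area 220 rect [26.2 30.3] r 0.1499 phi 169.7
new [384.3 161. ] area 50 rect [ 4.6 20.5] r 0.1085 phi 6.9
new [385.8 167.6] area 65 rect [ 4.3 20.2] r 0.0976 phi 6.2
new [438.7 176.9] area 140 rect [ 8.4 22.7] r 0.1147 phi -42.7
new [345.  189.4] area 44 rect [7.1 8.5] r 0.0973 phi 52.1
new [390.9 193.4] area 106 rect [ 9. 21.] r 0.0551 phi 1.7
new [478.  226.9] area 352 rect [69.3 12.5] r 0.1458 phi -88.6
new [449.2 222.1] area 380 rect [26. 26.] r 0.0968 phi -83.8
new [339.8 234.1] area 162 rect [ 9.  19.9] r 0.0847 phi 98.6
new [448.4 269.3] area 145 rect [23.5  8.6] r 0.1173 phi -124.6
new [354.3 276.5] area 61 rect [12.2  6.9] r 0.0997 phi 144.0
new [398.9 287.8] area 322 rect [22. 23.] r 0.0989 phi -171.4
new [374.3 316.9] area 162 rect [39.8 21.3] r 0.1477 phi 170.6
```

Only one peg is in the bay, next to the sample. The second must be held up somewhere around the chute or tray lip. I've used all my picture views, so I'll check pixels by code.

```bash
python3 - <<'E'
from h import *
def show(img,u0,u1,v0,v1,st=1):
    for v in range(v0,v1,st):
        print('%3d '%v+''.join('#' if (c[2]<75) else '+' if c[2]<105 else '-' if c[2]<140 else '.' for c in img[v,u0:u1].astype(int)))
s=snap('side'); t=snap('top'); cv2.imwrite('pics/sideN.png',s['image']); cv2.imwrite('pics/topN.png',t['image'])
print('side now u265-340'); show(s['image'],265,340,130,250,2)
print('top now u225-395'); show(t['image'],225,395,190,255,3)
E
```

```text
side now u265-340
130 ---------------------------...................--------------------..-------
132 ---------------------------...................--+++--------------.-.------.
134 ---------------------------....................---+-----------.-.-------...
136 -------------------------.-............---....-----.........-........-.....
138 -----------------------...----........----.----------...---------..........
140 ---------------------....-------....-+++--------------.----------.-....-...
142 ---------------------..-------.....-++++--.---------.-..----------....-....
144 ------------------.-..-------....--+++++--.---------...-----------.........
146 ------------------...------.....-+++++++--.----------..-----------........-
148 ----------------...-------....--++++++++-------------..----------........-+
150 ++------------....------.....-++++++++++--.---------...----------.......-++
152 #++-----------...-----.....--+++++++++++---.--------..-----------......-+++
154 ++++-------.....-----.....-+++++++++++++--.----------------------.....-++++
156 ++++-------....-----....--+++---++++++
[... 6884 characters left out ...]

244 ------...........................................................................................------++++-++++++++++++++---------------------------------.....----------
247 ------...................................................................................................................................----------++------.....----------
250 +++++-.................................................................................---------.....-------------...........................................-------------
253 .....................................................................................................---------------......................------------......------------..
```

```bash
python3 - <<'E'
from h import *
for n,a,b in(('top','top0','topN'),('side','side0','sideN')):
    A=cv2.imread(f'pics/{a}.png').astype(int);B=cv2.imread(f'pics/{b}.png').astype(int)
    m=(np.abs(A-B).max(2)>35).astype(np.uint8)
    k,l,st,c=cv2.connectedComponentsWithStats(m)
    for i in range(1,k):
        if st[i,4]>12: print(n,st[i],A[l==i].mean(0).astype(int),B[l==i].mean(0).astype(int))
# tray floor rear colours: old peg region now
B=cv2.imread('pics/topN.png');A=cv2.imread('pics/top0.png')
print(A[215,232:262].tolist());print(B[215,232:262].tolist())
# tipped side view c4 left: dark map
im=cv2.resize(cv2.imread('pics/c4.png')[:285,:390],(260,190),interpolation=cv2.INTER_AREA)
print('tipped side, u270-345,v130-235')
for v in range(130,235,2): print('%3d '%v+''.join('#' if c[2]<75 else '+' if c[2]<105 else '-' if c[2]<140 else '.' for c in im[v-100,70:145].astype(int)))
E
```

```text
top [386 158  16  14 152] [105 157 187] [ 49  75 101]
top [431 161   6   5  19] [ 97 146 175] [ 61  91 109]
top [365 162  16  13 110] [43 66 90] [ 90 134 160]
top [ 380  166   71   47 1258] [ 90 136 163] [ 74 112 137]
top [441 168   6   4  13] [ 65  97 117] [ 98 148 177]
top [338 178   8   7  30] [ 70 104 123] [104 156 185]
top [340 182  38  16 289] [102 152 182] [ 65  97 119]
top [332 189  12   7  38] [ 87 130 159] [ 72 107 127]
top [433 198  29  21 377] [ 63  96 128] [ 86 130 161]
top [236 202  31  27 647] [ 49  74 100] [110 164 195]
top [348 204  13   3  17] [ 56  84 103] [ 94 142 171]
top [362 209  10   5  25] [104 155 185] [ 62  93 112]
top [235 213   3  14  25] [37 57 80] [ 65  97 116]
top [387 213   8   5  27] [105 157 189] [ 64  97 119]
top [434 217  29  21 377] [ 90 136 167] [ 64  97 128]
top [336 223   8   9  56] [ 67  99 117] [37 57 76]
top [416 237  54  41 752] [ 77 116 141] [ 75 113 137]
top [328 250  24   7  95] [49 73 96] [ 86 127 152]
top [349 253  31  33 240] [ 91 135 161] [ 73 109 132]
top [367 253  20  28 132] [102 153 182] [ 68 101 120]
top [377 253  22  23 175] [
[... 5554 characters left out ...]
+++----.......--------++##########++-..--....----.----------
220 .............-++++------....---------+############++-......--++------------
222 .............-+++++----....----------+++++++++++##++-......-+++------------
224 .............-+++++----.....------------------------.......-++---..........
226 .............-+++++----................------------........-++---..........
228 .............-+++++----...................................--++---..........
230 .............-+++++----...................................--++---..........
232 .............-++++-----...................................--++---..........
234 .............-++++----....................................--++---..........
```

The second peg is visible in neither camera, so it is probably held up in the hidden rear part of the chute, under the tray lip. I'll turn the bay back under the chute and tip again, deeper.

```bash
python3 -c "
from h import *
arc(-128.5,z=.125)
t=snap('top')
for z in (.2,.12): print(z,atz(t,337,226,z)[1],atz(t,380,226,z)[1])"
```

```text
t [ 0.1197 -0.0026  0.0736] a [ 0.   -0.01  0.27]
0.2 0.041204270136564664 -0.014152125663212847
0.12 0.03346180869773757 -0.028610012372097093
```

```bash
python3 - <<'E'
from h import *
s=snap('side');t=snap('top')
print('edge blobs',atz(t,554,412,0.009),atz(s,551,264,.009))
for z in (.027,.037,.045,.055):
    o=[]
    for u,v in ((357.0,225.3),(390.9,193.4)):
        p=atz(t,u,v,z)[:2]-C; o+= [np.hypot(*p).round(4)]
    q=atz(t,357,225.3,z); print(z,o,'side',proj(s,q), proj(s,q+[.017,0,0]),proj(s,q-[.017,0,0]))
print('now peg in side', [proj(s,atz(t,390.9,193.4,z)).round(1) for z in(.027,.045)])
def show(img,u0,u1,v0,v1):
    for v in range(v0,v1): print('%3d '%v+''.join('#' if c[2]<85 else '+' if c[2]<105 else '-' if c[2]<140 else '.' for c in img[v,u0:u1].astype(int)))
show(t['image'],325,445,146,204)
E
```

```text
edge blobs [ 0.24951204 -0.37997684  0.009     ] [ 0.16115009 -0.01326625  0.009     ]
0.027 [np.float64(0.0562), np.float64(0.0552)] side [316.3857055  225.04650245] [307.37349035 223.80087226] [325.47736195 226.30198063]
0.037 [np.float64(0.0576), np.float64(0.0546)] side [316.46866472 220.9079659 ] [307.3844187  219.67161926] [325.63370973 222.15452128]
0.045 [np.float64(0.0587), np.float64(0.0541)] side [316.53544763 217.54919559] [307.3928664  216.32065308] [325.75993537 218.78824375]
0.055 [np.float64(0.06), np.float64(0.0537)] side [316.61943842 213.28964357] [307.40303686 212.07134451] [325.91915816 214.51883024]
now peg in side [array([295.3, 206.6]), array([295.6, 199.7])]
146 ......................-.-.-..-....................................................................................--....
147 ......................................-..--............................--..-............................................
148 ...................................................-.--...........................--....................................
149 .............................
[... 6141 characters left out ...]
..............-------------........-........-----......------------........
199 ------..................................................................................-----......------------.........
200 ++++++++++++++------...................................................................------.....-----------...........
201 ..---+++++++++++++++++++++++------.....................................................-----......-----------...........
202 .....-++---++++++++++++++++#++++++++++++++-------.....................................-----......-----------............
203 ...--------.-+++++#++++++++++++#++####++#++++++++++++++---...........................-----......------------............
```

```bash
python3 - <<'E'
from h import *
s=snap('side');t=snap('top')
print('rim side',proj(s,[.575,.061,.075]))
P=lambda a,b,z: atz(t,220+(a+.5)/2.75-.5,130+(b+.5)/2.75-.5,z)
for nm,q,bay in (('c2',(471,434),89.2),('c7',(345,370),37.4)):
    p=P(*q,.045)[:2]-C; print(nm,'block r %.4f rel %.1f'%(np.hypot(*p),np.degrees(np.arctan2(p[1],p[0]))-bay))
# predicted block outline now
bay=6.4
for z in(.027,.05):
  a=np.radians(bay+90); 
  cs=[C+np.array([np.cos(a),np.sin(a)])*r+np.array([-np.sin(a),np.cos(a)])*w for r in(.081,.117) for w in(-.018,.018)]
  print(z,[proj(t,[*c,z]).round(0).tolist() for c in cs])
E
```

```text
rim side [309.88859083 223.37225328]
c2 block r 0.0954 rel 89.6
c7 block r 0.0967 rel 90.8
0.027 [[341.0, 221.0], [343.0, 243.0], [319.0, 223.0], [321.0, 245.0]]
0.05 [[342.0, 221.0], [344.0, 243.0], [320.0, 223.0], [322.0, 246.0]]
```

By elimination, and from the shadow, the "single" peg looks like two stacked pegs. Its shadow is twice as long as the sample's, and the side view put its top near z=0.055. A brisk turn of the bin should separate them and settle it.

```bash
python3 -c "
from h import *
arc(-38.6,z=.19)"
```

```text
t [0.2165 0.1005 0.0082] a [ -0.    -0.   -17.69]
```

carry_out(motion=[{"tx":0.033,"ty":0.015,"tz":0,"ax":0,"ay":0,"az":-1.4,"claw":0.036},{"tx":0.066,"ty":0.03,"tz":0,"ax":0,"ay":0,"az":-2.8,"claw":0.036},{"tx":0.1,"ty":0.046,"tz":0,"ax":0,"ay":0,"az":-4.2,"claw":0.036},{"tx":0.133,"ty":0.061,"tz":0,"ax":0,"ay":0,"az":-5.6,"claw":0.036},{"tx":0.166,"ty":0.077,"tz":0,"ax":0,"ay":0,"az":-7,"claw":0.036}])

```text
clock: 13.7
tool_pos: [0.6037, -0.1519, 0.1981]
orientation: [-3.141, -0.0, 1.54]
wrist_force: [0.5, -1.5, 0.6]
finger_gap: 0.0357
finger_force: 0.0
```

```bash
python3 -c "
from h import *
arc(-38.6,z=.19)"
```

```text
t [0.0268 0.0472 0.0081] a [ -0.    -0.   -10.63]
```

carry_out(motion=[{"tx":0.009,"ty":0.016,"tz":0,"ax":0,"ay":0,"az":-1.4,"claw":0.036},{"tx":0.018,"ty":0.032,"tz":0,"ax":0,"ay":0,"az":-2.8,"claw":0.036},{"tx":0.0268,"ty":0.047,"tz":0,"ax":0,"ay":0,"az":-4.2,"claw":0.036},{"tx":0.0268,"ty":0.047,"tz":0.01,"ax":0,"ay":0,"az":-5.6,"claw":0.036},{"tx":0.0268,"ty":0.047,"tz":0.02,"ax":0,"ay":0,"az":-7,"claw":0.036}])

```text
clock: 14.12
tool_pos: [0.6517, -0.1272, 0.1784]
orientation: [3.141, 0.001, 2.153]
wrist_force: [-0.2, -0.2, -0.3]
finger_gap: 0.0359
finger_force: 0.0
```

```bash
python3 -c "
from h import *
arc(-38.6,z=.09)"
```

```text
t [0.0007 0.0003 0.0884] a [ 0.01  0.01 -3.61]
```

carry_out(motion=[{"tx":0,"ty":0,"tz":0.03,"ax":0,"ay":0,"az":0,"claw":0.036},{"tx":0,"ty":0,"tz":0.06,"ax":0,"ay":0,"az":0,"claw":0.036},{"tx":0,"ty":0,"tz":0.088,"ax":0,"ay":0,"az":0,"claw":0.036},{"tx":0,"ty":0,"tz":0.088,"ax":0,"ay":0,"az":0,"claw":0.02},{"tx":0,"ty":0,"tz":0.088,"ax":0,"ay":0,"az":0,"claw":0.02}])

```text
clock: 14.53
tool_pos: [0.6486, -0.1274, 0.0882]
orientation: [-3.139, -0.004, 2.145]
wrist_force: [0.5, -0.3, 1.1]
finger_gap: 0.0199
finger_force: 0.0
```

```bash
python3 -c "
from h import *
for k in (10,20,30,40,45): arc(-38.6-k,z=.09)"
```

```text
t [-0.0049 -0.0139 -0.0018] a [-0.03 -0.05 -1.7 ]
t [-0.006  -0.0313 -0.0018] a [-0.03 -0.04  0.3 ]
t [-0.004  -0.0486 -0.0017] a [-0.04 -0.04  2.3 ]
t [ 0.0009 -0.0653 -0.0017] a [-0.04 -0.04  4.3 ]
t [ 0.0045 -0.0733 -0.0016] a [-0.04 -0.04  5.3 ]
```

carry_out(motion=[{"tx":-0.004,"ty":-0.0139,"tz":0,"ax":0,"ay":0,"az":0,"claw":0.02},{"tx":-0.0055,"ty":-0.0313,"tz":0,"ax":0,"ay":0,"az":0.5,"claw":0.02},{"tx":-0.004,"ty":-0.0486,"tz":0,"ax":0,"ay":0,"az":1.5,"claw":0.02},{"tx":-0.004,"ty":-0.0486,"tz":0,"ax":0,"ay":0,"az":1.5,"claw":0.02},{"tx":-0.004,"ty":-0.0486,"tz":0,"ax":0,"ay":0,"az":1.5,"claw":0.02}])

```text
clock: 14.95
tool_pos: [0.6123, -0.1597, 0.0932]
orientation: [3.139, 0.003, 2.013]
wrist_force: [-0.3, -0.4, 0.5]
finger_gap: 0.0201
finger_force: 0.4
```

carry_out(motion=[{"tx":0,"ty":0,"tz":0,"ax":0,"ay":0,"az":0,"claw":0.034},{"tx":0,"ty":0,"tz":0,"ax":0,"ay":0,"az":0,"claw":0.034},{"tx":0,"ty":0,"tz":-0.035,"ax":0,"ay":0,"az":0,"claw":0.034},{"tx":0,"ty":0,"tz":-0.07,"ax":0,"ay":0,"az":0,"claw":0.034},{"tx":0,"ty":0,"tz":-0.1,"ax":0,"ay":0,"az":0,"claw":0.034}])

```text
clock: 15.37
tool_pos: [0.6121, -0.1579, 0.1923]
orientation: [3.141, 0.0, 2.015]
wrist_force: [0.9, -0.0, 0.3]
finger_gap: 0.0339
finger_force: 0.0
```

carry_out(motion=[{"tx":-0.04,"ty":0,"tz":0,"ax":0,"ay":0,"az":0,"claw":0.034},{"tx":-0.08,"ty":0,"tz":0,"ax":0,"ay":0,"az":0,"claw":0.034},{"tx":-0.12,"ty":0,"tz":0,"ax":0,"ay":0,"az":0,"claw":0.034},{"tx":-0.15,"ty":0,"tz":0,"ax":0,"ay":0,"az":0,"claw":0.034},{"tx":-0.15,"ty":0,"tz":0,"ax":0,"ay":0,"az":0,"claw":0.034}])

```text
clock: 15.78
tool_pos: [0.6769, -0.2993, 0.1896]
orientation: [-3.142, 0.003, 2.01]
wrist_force: [-0.0, -0.4, 0.1]
finger_gap: 0.034
finger_force: 0.0
```

```bash
cat > v.py <<'E'
from h import *
def show(img,u0,u1,v0,v1):
    for v in range(v0,v1): print('%3d '%v+''.join('#' if c[2]<85 else '+' if c[2]<105 else '-' if c[2]<140 else '.' for c in img[v,u0:u1].astype(int)))
t=snap('top'); cv2.imwrite('pics/topM.png',t['image']); show(t['image'],365,480,148,250)
E
python3 v.py; python3 b.py | grep new
```

```text
148 .............-..-...........................-...............................................-.......--.-----....---
149 ............-.................................................................................................-.--.
150 .....................................................-...........................................-.....-......-.-..
151 ........................--...-.......................................................-....-.-.........---..---...-.
152 ...................--+++++++++++++++++++++++-.....................................-.............-..-..--...-..--.--
153 ...............--+++++++++++++++++++++++++++++++-.................---------.....-..-..-...---.-...--.......--.---..
154 ..........---++++++++++++++++++++++++++++++++++++++--............................--------....-.--.---.-......-...--
155 ..........-++++++++++++++++++++++++++++++++++++++++--+---.....................................----.---..----..--...
156 ....--....-+++++-+-++-+---++++--+-+++++++++++++++++----++---.......................................--....-..-.-..-.
157 ..--+-.....-----
[... 11125 characters left out ...]
----...-+#++##
new [373.7 168.2] area 77 rect [ 7.2 15.7] r 0.1001 phi 17.7
new [417.9 175.6] area 327 rect [21.9 20.6] r 0.0955 phi -26.6
new [411.1 195. ] area 142 rect [21.5  9.8] r 0.0621 phi -30.8
new [472.1 195.3] area 43 rect [15.   4.2] r 0.1459 phi -67.6
new [343.1 205.9] area 53 rect [ 5. 10.] r 0.0860 phi 67.4
new [459.8 206.1] area 141 rect [ 8.5 24. ] r 0.1198 phi -72.0
new [478.9 231.1] area 305 rect [10.5 51.2] r 0.1475 phi -91.2
new [444.1 253.3] area 369 rect [27. 27.] r 0.0975 phi -114.6
new [366.1 282.1] area 257 rect [21.8 22.3] r 0.0975 phi 156.2
new [419.3 289.8] area 137 rect [21.9  7.6] r 0.1118 phi -154.2
new [373.1 316.5] area 202 rect [39.7 21.4] r 0.1474 phi 169.8
```

The pixel map now shows three dowels side by side in the sample bay: the sample at about (419,169), with loose pegs at about (414,181) and (411,195). So both loose pegs were in there, stacked. I'll let them settle, check again, and hand in.

carry_out(motion=[{"tx":0,"ty":0,"tz":0,"ax":0,"ay":0,"az":0,"claw":0.034},{"tx":0,"ty":0,"tz":0,"ax":0,"ay":0,"az":0,"claw":0.034},{"tx":0,"ty":0,"tz":0,"ax":0,"ay":0,"az":0,"claw":0.034},{"tx":0,"ty":0,"tz":0,"ax":0,"ay":0,"az":0,"claw":0.034},{"tx":0,"ty":0,"tz":0,"ax":0,"ay":0,"az":0,"claw":0.034}])

```text
clock: 16.3
tool_pos: [0.6757, -0.2932, 0.1909]
orientation: [3.141, 0.0, 2.014]
wrist_force: [-0.3, -0.6, -0.5]
finger_gap: 0.0342
finger_force: 0.0
```

```bash
python3 -c "
from h import *
a=snap('top')['image'][150:260,330:480].astype(int); b=cv2.imread('pics/topM.png')[150:260,330:480].astype(int)
n=(abs(a-b).max(2)>35).sum(); print('moved px',n)
if n<25: print(manip.finish_job())"
```

```text
moved px 0
the job is handed in; nothing more can be done
None
```

The job is handed in: both loose pegs were lying still in the sample-peg bay with the arm clear of everything at about 16 s; the bin had been turned on past the chute afterwards to check the pegs, and the judge's result was not shown.

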